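Pack the forming stakes into their slotted case and shut the hood

ROBOT

A 6-joint arm with a two-finger parallel gripper is mounted at the origin on the work surface. World frame = base frame: x ahead of the robot, y to its left, z up, the work surface at z = 0. Lengths are in m, angles in rad, forces in N, time in s.
With the tool pointing down it reaches from about 0.25 to 0.725 m from the base axis. Payload 4 kg.
Tool frame: the origin (TCP) lies at the very end of the fingers, on their centre line; the grasp point (between the pads) lies 19 mm behind it; z points along the fingers, y is the line along which they close (so a half turn about z gives the same grasp; the last joint's range is limited). The gripper opens to 85 mm and grips with 20 to 120 N. Pads are 22 mm wide; open, the fingers measure 114 mm over their backs; the gripper's body (76 mm by 85 mm) begins 54 mm behind the grasp point. The pads swing forward as they close: fully open they stand 13 mm farther back than shut.
Start: joints at [1.303, 0.241, 0.005, 1.335, 0, 1.571], TCP at [0.132, 0.482, 0.231] pointing down, gripper open.
Joint ranges: [-2.72, 2.72], [-1.05, 1.87], [-1.09, 1.28], [-1.99, 2.15], [-1.42, 1.44], [-3.14, 3.14]. Speed limits (rad/s): [2.79, 2.79, 3.14, 3.14, 3.14, 3.14].

INTERFACE

Orientations are given as a unit quaternion [x, y, z, w].
In Python, from workcell import bot, vision, workorder gives the robot as it stands.
- The arm moves only by the shell command python3 -m creep 'ROWS' [OPENING]. ROWS is JSON, a list of rows, each a list of 2 entries, a list of its own where there are three numbers: the shift along the tool's x, y, z in mm, then the turn, a rotation vector about the tool's x, y, z in rad. In form: [[[dx, dy, dz], [wx, wy, wz]], ...]. A call has 1 to 12 rows; each row shifts and turns the commanded pose from where the row before left it, along the tool's axes as they then stand; what a row does not reach is not made up. A row lasts 1/8 s, in which the tool goes at most 62.5 mm and 10.7 degrees, less where a joint would pass 70% of its speed; a pose out of reach is approached as far as the arm can. A call is refused whole if a number of a shift passes 62.5 or a number of a turn 0.188, either way. A call with a gripper value outside its range is refused whole. OPENING is the finger opening in mm, from 0 to 85.4, set as the call begins (- or left out, the last holds). The fingers move at their own pace and stop on an object; the grip force is fixed at half the most. Time passes only in rows, so rows that do not move let the fingers close. It gives the time, the measured TCP pose, the force, the opening and the grip force at its end, in the units of the state.
- bot.get_obs(): the state, without advancing time (a new reading comes with each control period).
- vision.camera(name): name is "side" or "top"; returns a dict with "image" (400x640x3 uint8, blue, green, red), "z_map" (400x640 float32, m along the optical axis (not along the pixel's ray), 0 where there is no reading), "K" (3x3 intrinsics, pixels), "k1" (the pictures are not rectified: a ray, as slopes to the right and down, at radius r is drawn at 1 + k1 r^2 times it, then the intrinsics apply), "rvec" (rotation vector, rad) and "tvec" (3), from world to camera coordinates, as OpenCV has them. Camera axes: x right, y down, z forward; pixel columns grow to the right and rows downward; lengths in m; the calibration is good to about 2 mm. A picture is of the moment at which its call begins.
- workorder.job_done(): hands the job in; it is judged then, once.
Trained networks look in a picture, given as the dict that the camera call returned (one of the last four; its "shot" number tells which), for a name from the list of things; names that differ only in an ending like _2 or _b are one class to them, and where a whole thing is asked for, a point or a joint stands for the part that bears it (a point fixed in the world has none). Each returns a list of dicts, best first, with "score" (0 to 1); they miss things now and then, are a little off and sometimes report something else, mostly with a low value. They report only what shows in the picture. A call takes as long as a camera call. They do not tell look-alikes from the thing itself.
- vision.spot_in(picture, query): "position" ([column, row] in pixels, amid what is visible of it).
- vision.place_of(picture, query): "position" ([column, row] in pixels: a listed point, or the origin of a listed thing).
The state is a dict: "clock": time; "joint_pos": joint angles; "joint_vel": joint speeds; "tau": joint torques, N m; "eef_pos": TCP position; "tool_rot": TCP orientation; "ft_force": force on the tool from outside, world axes, zero at the start; "ft_torque": the same for the moment, N m; "grip_width": finger opening in m; "grasp_force": force on a finger pad.
Only numpy, scipy, OpenCV 4.12 (cv2) and the standard library are available. Lean on these libraries where they do the work, as an engineer would, in place of code of your own. Each camera call takes 0.05 s, during which the arm holds its last target. There are 200 camera calls.

TASK

Pack the forming stakes away: stand every stake that is out on the bench in the case by dropping its oblong foot through the long slot in the deck, down to the floor beneath, and giving it a quarter turn so that the foot is locked crosswise under the deck (anywhere along the slot). When all of them are locked, swing the hood fully shut so that its brass tongue drops behind the front rim. Leave the other things on the bench where they are.

Things in the scene. Friction and masses are not known exactly. Their poses are not given: they have to be found in the camera images.
- case: Wooden case fixed to the bench, 340 mm long (its x), 150 mm wide (its y), walls 5 mm thick and 60 mm high; origin at the centre of its underside. Inside, an aluminium deck with one straight slot along the case's x, over a cavity 14 mm high and 70 mm wide whose floor is 5 mm above the bench. The hood is hinged to the +y long wall; the -y long wall is the front rim. Its yaw varies.
- slot (a point): Middle of the slot at the level of the deck's top, 25 mm above the bench; axes as the case's (x along the slot). The slot is 35 mm wide and 300 mm long (x from -150 to +150 mm); the deck is 6 mm thick.
- rim (a point): Middle of the top of the front wall (the rim, at the case's -y side, 60 mm above the bench).
- hood (a joint): Hood angle: 0 = fully shut, grows as it opens (1.95 to 2.25 at the start, leaning back beyond upright; stop at 2.3). The hinge is stiff by friction (0.32 N m; the hood weighs 0.25 kg), so the hood stays where it is left and must be pushed all the way.
- hood_hinge (a point): Middle of the hood's hinge line, which runs along the case's x, at the case's y = +75 mm, 60 mm above the bench.
- hood_edge (a point): Middle of the hood's outer edge farthest from the hinge, where top board meets front board; shut, it is 150 mm from the hinge towards the case's -y and 41 mm above the hinge. The hood is a tray upside down: top board 340 x 150 x 5 mm, front and end boards 35 mm deep. Opening swings the edge up and over towards the case's +y.
- tongue_tip (a point): Tip of the brass tongue, 70 mm wide and 5 mm thick, in the middle of the hood's front board, reaching 20 mm beyond it. Shut, it hangs just inside the front rim, 19 mm lower than the rim.
- stake0: Forming stake standing on its foot (may be absent), 82 mm tall, 0.22 kg, heavy-footed; origin under the foot's centre, z up. Oblong steel foot 56 mm (its x) by 30 mm (its y), 9 mm high; round neck 16 mm across, up to 40 mm; flat-sided wooden grip 44 mm (x) by 16 mm (y) from 40 to 66 mm height; steel head like a ball, at most 16 mm across, from 66 to 82 mm.
- stake1: Forming stake standing on its foot (may be absent), 82 mm tall, 0.22 kg, heavy-footed; origin under the foot's centre, z up. Oblong steel foot 56 mm (its x) by 30 mm (its y), 9 mm high; round neck 16 mm across, up to 40 mm; flat-sided wooden grip 44 mm (x) by 16 mm (y) from 40 to 66 mm height; steel head like a plain cylinder, at most 16 mm across, from 66 to 82 mm.
- stake2: Forming stake standing on its foot (may be absent), 82 mm tall, 0.22 kg, heavy-footed; origin under the foot's centre, z up. Oblong steel foot 56 mm (its x) by 30 mm (its y), 9 mm high; round neck 16 mm across, up to 40 mm; flat-sided wooden grip 44 mm (x) by 16 mm (y) from 40 to 66 mm height; steel head like a blunt cone, at most 16 mm across, from 66 to 82 mm.
- stake3: Forming stake standing on its foot (may be absent), 82 mm tall, 0.22 kg, heavy-footed; origin under the foot's centre, z up. Oblong steel foot 56 mm (its x) by 30 mm (its y), 9 mm high; round neck 16 mm across, up to 40 mm; flat-sided wooden grip 44 mm (x) by 16 mm (y) from 40 to 66 mm height; steel head like a small blade, at most 16 mm across, from 66 to 82 mm.
- jar: Glass jar with a green lid, 72 mm across, 100 mm high, a bystander; origin under its centre.
- taperoll: Roll of paper tape lying flat, 90 mm across, 25 mm high, a bystander; origin under its centre.
Mind the look-alikes: they are no part of the job. What is shaped like the stake1 but purple or turquoise is not meant. Leave any turquoise look-alike of the stake3 alone.

How it is judged:
By the outcome, as a careful person would: the job done as asked, in the order asked, and still so for the second after the job is handed in, with the robot touching nothing.
Of stake0, stake1, stake2, stake3 only 3 to 4 are there at a start; the rules pass over those that are not, and their reading is None.
At some moment in a run one of stake0, stake1, stake2, stake3 may be knocked a few centimetres aside while the robot is not near it.
It also fails if it takes over 210 s, if anything falls off the work surface, if the arm or the gripper's body presses on something with over 40 N, if the wrist force passes 120 N, or if a joint passes its speed limit or range.

## Working session

There is one attempt and no reset: what is moved stays moved. The work goes in short steps, Python scripts to look and compute and a shell command to move; the robot and the scene stay as the last step left them, time stands still between calls to the robot, and variables do not carry over. Pictures are saved under pics/ and viewed, at most 14 in all, crops included, and the job is handed in when it is done.

```bash
ls; mkdir -p pics; cat > h.py <<'E'
import numpy as np, cv2
from scipy.spatial.transform import Rotation as R
from workcell import bot, vision, workorder
def snap(n, f=None):
    p=vision.camera(n)
    if f: cv2.imwrite('pics/'+f,p['image'])
    return p
def ray(p,uv):
    K=p['K'];d=np.array([(uv[0]-K[0][2])/K[0][0],(uv[1]-K[1][2])/K[1][1]])
    s=d.copy()
    for _ in range(20): s=d/(1+p['k1']*(s@s))
    Rm=cv2.Rodrigues(np.array(p['rvec'],float))[0]
    c=-Rm.T@np.array(p['tvec'],float).ravel()
    return c,Rm.T@np.array([s[0],s[1],1.])
def atz(p,uv,z):
    c,d=ray(p,uv); return c+d*(z-c[2])/d[2]
def depth(p,uv):
    c,d=ray(p,uv); z=p['z_map'][int(round(uv[1])),int(round(uv[0]))]; return c+d*z
def proj(p,X):
    Rm=cv2.Rodrigues(np.array(p['rvec'],float))[0]
    q=Rm@np.asarray(X,float)+np.array(p['tvec'],float).ravel(); s=q[:2]/q[2]
    s=s*(1+p['k1']*(s@s)); K=p['K']
    return np.array([K[0][0]*s[0]+K[0][2],K[1][1]*s[1]+K[1][2]])
def cloud(p):
    z=p['z_map'];v,u=np.mgrid[:400,:640];K=np.array(p['K'])
    k=np.array([p['k1'],0,0,0,0],float)
    pts=cv2.undistortPoints(np.stack([u,v],-1).reshape(-1,1,2).astype(np.float64),K,k).reshape(400,640,2)
    Rm=cv2.Rodrigues(np.array(p['rvec'],float))[0]
    C=np.concatenate([pts*z[...,None],z[...,None]],-1)
    W=(C-np.array(p['tvec'],float).ravel())@Rm
    W[z==0]=np.nan
    return W
E
python3 - <<'E'
from h import *
np.set_printoptions(precision=3,suppress=True)
for n in('top','side'):
    p=snap(n,n+'0.png'); c,d=ray(p,(320,200)); print(n,c,d,p['k1'])
    for q in ['case','slot','rim','hood_hinge','hood_edge','tongue_tip','stake0','stake1','stake2','stake3','jar','taperoll']:
        z={'slot':.025,'rim':.06,'hood_hinge':.06}.get(q,0)
        for r in vision.place_of(p,q)[:4]:
            print(q,round(r['score'],2),np.round(r['position']),atz(p,r['position'],z) if q not in('hood_edge','tongue_tip') else depth(p,r['position']))
E
```

```text
pics
top [ 0.355 -0.131  1.091] [ 0.2    0.022 -0.98 ] -0.07673388447350296
case 0.82 [228. 206.] [0.567 0.142 0.   ]
slot 0.76 [227. 204.] [0.568 0.137 0.025]
rim 0.59 [249. 205.] [0.555 0.071 0.06 ]
hood_hinge 0.97 [195. 197.] [0.58  0.211 0.06 ]
tongue_tip 0.97 [154. 180.] [0.608 0.29  0.134]
tongue_tip 0.6 [252. 207.] [0.549 0.064 0.065]
stake0 0.74 [366. 238.] [ 0.475 -0.226  0.   ]
stake0 0.64 [318. 283.] [ 0.361 -0.099  0.   ]
stake0 0.62 [328. 250.] [ 0.445 -0.126  0.   ]
stake0 0.6 [303. 211.] [ 0.549 -0.06   0.   ]
stake1 0.74 [366. 238.] [ 0.475 -0.226  0.   ]
stake1 0.64 [318. 283.] [ 0.361 -0.099  0.   ]
stake1 0.62 [328. 250.] [ 0.445 -0.126  0.   ]
stake1 0.6 [303. 211.] [ 0.549 -0.06   0.   ]
stake2 0.74 [366. 238.] [ 0.475 -0.226  0.   ]
stake2 0.64 [318. 283.] [ 0.361 -0.099  0.   ]
stake2 0.62 [328. 250.] [ 0.445 -0.126  0.   ]
stake2 0.6 [303. 211.] [ 0.549 -0.06   0.   ]
stake3 0.74 [366. 238.] [ 0.475 -0.226  0.   ]
stake3 0.64 [318. 283.] [ 0.361 -0.099  0.   ]
stake3 0.62 [328. 250.] [ 0.445 -0.126  0.   ]
stake3 0.6 [303. 211.] [ 0.549 -0.06   0.   ]
jar 0.82
[... 671 characters left out ...]
take0 0.68 [245. 265.] [ 0.363 -0.103 -0.   ]
stake0 0.65 [318. 277.] [ 0.469 -0.229  0.   ]
stake1 0.91 [288. 250.] [ 0.461 -0.131  0.   ]
stake1 0.85 [377. 278.] [ 0.565 -0.313  0.   ]
stake1 0.68 [245. 265.] [ 0.363 -0.103 -0.   ]
stake1 0.65 [318. 277.] [ 0.469 -0.229  0.   ]
stake2 0.91 [288. 250.] [ 0.461 -0.131  0.   ]
stake2 0.85 [377. 278.] [ 0.565 -0.313  0.   ]
stake2 0.68 [245. 265.] [ 0.363 -0.103 -0.   ]
stake2 0.65 [318. 277.] [ 0.469 -0.229  0.   ]
stake3 0.91 [288. 250.] [ 0.461 -0.131  0.   ]
stake3 0.85 [377. 278.] [ 0.565 -0.313  0.   ]
stake3 0.68 [245. 265.] [ 0.363 -0.103 -0.   ]
stake3 0.65 [318. 277.] [ 0.469 -0.229  0.   ]
jar 0.92 [397. 219.] [ 0.714 -0.228  0.   ]
```

View pics/top0.png

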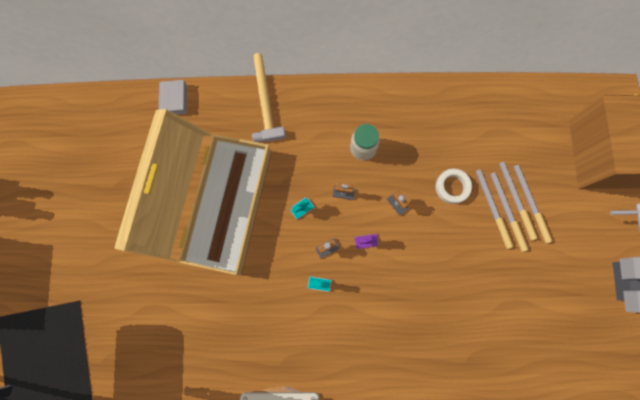

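```bash
python3 -c "
import cv2
i=cv2.imread('pics/side0.png')[170:330,210:430]
cv2.imwrite('pics/side_c.png',cv2.resize(i,(800,582),interpolation=cv2.INTER_CUBIC))
i=cv2.imread('pics/top0.png')[185:315,290:470]
cv2.imwrite('pics/top_c.png',cv2.resize(i,(800,578),interpolation=cv2.INTER_CUBIC))"
```

```text
(no output)
```

View pics/side_c.png

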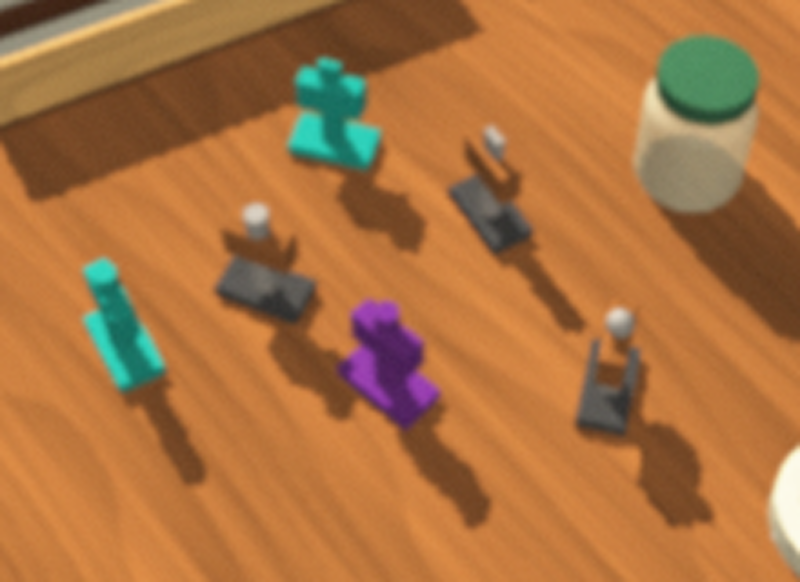

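View pics/top_c.png

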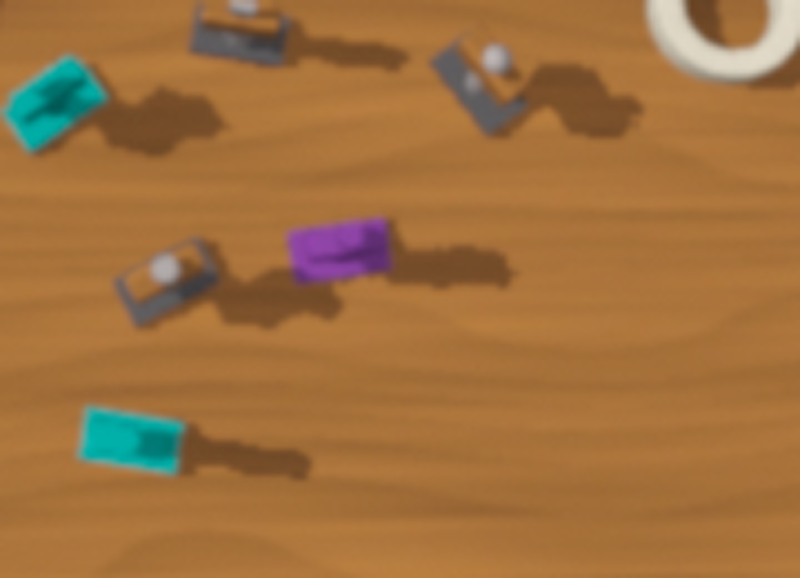

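The top picture shows three grey-footed stakes: (327,249) with a cylinder head, (344,192) with a blade-like head and (399,204) with a ball head. These are the real ones. The turquoise ones at (303,209) and (320,284) and the purple one at (366,241) are look-alikes, as the crops confirm. The case is at about (228,206), with its open hood to the left.

```bash
cat >> h.py <<'E'
np.set_printoptions(precision=4,suppress=True)
def stakes(guess,pics):
    W=np.concatenate([cloud(p).reshape(-1,3) for p in pics])
    out=[]
    for g in guess:
        m=(np.hypot(W[:,0]-g[0],W[:,1]-g[1])<.045)&(W[:,2]>.05)&(W[:,2]<.069)
        f=(np.hypot(W[:,0]-g[0],W[:,1]-g[1])<.045)&(W[:,2]>.069)&(W[:,2]<.1)
        b=(np.hypot(W[:,0]-g[0],W[:,1]-g[1])<.06)&(W[:,2]>.005)&(W[:,2]<.014)
        P=W[m][:,:2].astype(np.float32)
        r=cv2.minAreaRect(P) if len(P)>4 else None
        B=cv2.minAreaRect(W[b][:,:2].astype(np.float32)) if b.sum()>4 else None
        print(g,'grip',m.sum(),r,'\n  head',f.sum(),W[f].mean(0),'foot',b.sum(),B)
E
python3 - <<'E'
from h import *
t=snap('top');s=snap('side')
stakes([(.455,-.128),(.549,-.17),(.565,-.313)],[t,s])
W=cloud(t);I=t['image'].astype(int)
print(W[206,215:250:3])
# slot: dark px
mask=(I.max(-1)<75)&(I[...,2]>I[...,0]); mask[:140]=0;mask[275:]=0;mask[:,:200]=0;mask[:,255:]=0
n,l,st,c=cv2.connectedComponentsWithStats(mask.astype(np.uint8)); k=1+st[1:,4].argmax(); print(st[k])
v,u=np.where(l==k); X=np.array([atz(t,(a,b),.025)[:2] for a,b in zip(u,v)]); print(cv2.minAreaRect(X.astype(np.float32)),X.mean(0))
# walls top z~.06
Z=W[...,2]; V=np.hypot(W[...,0]-.57,W[...,1]-.14)<.25
q=V&(Z>.055)&(Z<.066); print(q.sum(), cv2.minAreaRect(W[q][:,:2].astype(np.float32)))
q=V&(Z>.1); print('hood',q.sum(),W[q].max(0),W[q].min(0))
print(bot.get_obs())
E
```

```text
(0.455, -0.128) grip 231 ((0.44976162910461426, -0.12331204116344452), (0.019332174211740494, 0.04578360915184021), 25.280981063842773) 
  head 113 [ 0.4495 -0.1232  0.0779] foot 500 ((0.45357564091682434, -0.13032981753349304), (0.11436271667480469, 0.11556733399629593), 18.917049407958984)
(0.549, -0.17) grip 106 ((0.5900165438652039, -0.17268449068069458), (0.03526268154382706, 0.006768432911485434), 82.75910949707031) 
  head 22 [ 0.5923 -0.1709  0.0737] foot 469 ((0.5491647124290466, -0.16712364554405212), (0.11490148305892944, 0.1138446256518364), 15.127006530761719)
(0.565, -0.313) grip 206 ((0.5640392303466797, -0.3096767067909241), (0.046040769666433334, 0.017704041674733162), 35.68955612182617) 
  head 110 [ 0.5627 -0.3106  0.0774] foot 522 ((0.5649169087409973, -0.31295621395111084), (0.11582137644290924, 0.11381857097148895), 83.90065002441406)
[[0.5616 0.168  0.0266]
 [0.5618 0.1605 0.025 ]
 [0.5653 0.1575 0.0063]
 [0.5652 0.1494 0.0062]
 [0.565  0.1413 0.0066]
 [0.5649 0.1333 0.0063]
 [0.5644 0.1248 0.0082]
 [0.5608 0.1126 0.0262]
 [0.5603 0.1043 0.028 ]
 [0.5599 0.0961
[... 162 characters left out ...]
5483), 77.36711120605469) [0.5571 0.1383]
1610 ((0.5566748976707458, 0.09408465772867203), (0.3322928547859192, 0.34397533535957336), 76.97918701171875)
hood 4735 [0.7712 0.3556 0.1994] [0.4218 0.1962 0.1   ]
{'clock': 1.4, 'joint_pos': array([ 1.303 ,  0.2406,  0.005 ,  1.3352, -0.    ,  1.5708]), 'joint_vel': array([ 0.0009, -0.0007,  0.0008,  0.0006,  0.0001,  0.    ]), 'tau': array([ -0.004 , -37.2207,  25.2688,   0.0013,  -0.0003,   0.    ]), 'eef_pos': array([0.1323, 0.4822, 0.2313]), 'tool_rot': array([0.1335, 0.991 , 0.    , 0.    ]), 'ft_force': array([ 0.8674, -0.3814,  0.6991]), 'ft_torque': array([ 0.0415,  0.0011, -0.035 ]), 'grasp_force': 0.0, 'grip_width': 0.08538477231119505}
```

```bash
cat >> h.py <<'E'
def plan(x,y,z,phi):
    o=bot.get_obs();r=R.from_quat(o['tool_rot']);T=r.as_matrix()
    f=np.degrees(np.arctan2(T[1,1],T[0,1])); w=-np.radians((phi-f+180)%360-180)
    e=r*R.from_rotvec([0,0,w]); d=np.array([x,y,z])-o['eef_pos']
    print('phi now %.1f turn z %.3f then shift mm'%(f,w),e.inv().apply(d)*1000,'tilt z',T[:,2],'q6 %.2f'%o['joint_pos'][5])
def rect(p,c,yaw,z,f,L=(200,100),s=2):
    ca,sa=np.cos(yaw),np.sin(yaw)
    m=np.zeros((int(2*L[1]*s),int(2*L[0]*s),2),np.float32)
    for j in range(m.shape[0]):
        yy=(L[1]-j/s)/1000
        for i in range(m.shape[1]):
            xx=(i/s-L[0])/1000
            m[j,i]=proj(p,(c[0]+ca*xx-sa*yy,c[1]+sa*xx+ca*yy,z))
    im=cv2.remap(p['image'],m[...,0],m[...,1],cv2.INTER_CUBIC); 
    if f: cv2.imwrite('pics/'+f,im)
    return im
E
python3 - <<'E'
from h import *
t=snap('top');s=snap('side')
stakes([(.591,-.172)],[t,s])
a=rect(t,(.565,.138),np.radians(-12.6),.025,None,(190,75))
b=rect(s,(.565,.138),np.radians(-12.6),.025,None,(190,75))
im=np.vstack([a,b]); 
for k in (0,300):
  cv2.line(im,(80,k+115),(680,k+115),(0,255,0),1);cv2.line(im,(80,k+185),(680,k+185),(0,255,0),1);cv2.line(im,(80,k+115),(80,k+185),(0,255,0),1);cv2.line(im,(680,k+115),(680,k+185),(0,255,0),1)
cv2.imwrite('pics/rect.png',im)
for n,i in(('top',a),('side',b)):
  for x in (-100,0,100): print(n,x,i[80:220:3,380+2*x-6:380+2*x+6].mean((1,2)).astype(int))
plan(.45,-.123,.231,25.3)
E
```

```text
(0.591, -0.172) grip 235 ((0.5960949659347534, -0.16810351610183716), (0.04577890783548355, 0.01790579967200756), 78.96267700195312) 
  head 81 [ 0.5953 -0.169   0.0764] foot 487 ((0.5918557047843933, -0.17208516597747803), (0.11233799904584885, 0.11388282477855682), 40.20888900756836)
top -100 [138 138 138 138 138 139 139 139 139 138 136 128 114  93  74  59  52  49
  49  49  48  48  47  46  45  44  43  43  45  47  48  48  49  58  76 101
 124 134 139 140 140 139 139 139 138 139 140]
top 0 [138 138 138 138 138 138 138 139 138 138 135 130 115  96  74  59  51  49
  48  48  49  49  49  48  47  46  44  44  44  44  45  46  52  61  80 100
 120 133 138 139 140 140 140 139 139 139 139]
top 100 [136 136 136 136 137 137 137 136 136 135 133 126 115  96  76  60  53  49
  49  49  48  47  46  46  47  46  46  47  47  46  47  48  51  61  76  97
 114 127 132 134 135 135 135 135 134 135 136]
side -100 [143 143 142 141 141 142 143 143 143 143 144 143 141 138 132 123 113  99
  83  70  58  49  45  44  42  41  41  40  40  39  39  40  43  50  64  79
  97 113 125 134 140 142 142 143 145 151 160]
side 0 [144 144 144 144 144 144 145 145 144 144 145 145 142 137 131 122 110  97
  83  69  58  50  45  43  42  42  42  41  40  39  39  41  46  57  69  85
 103 118 130 138 141 143 144 145 147 151 157]
side 100 [142 142 143 143 143 143 143 143 143 143 141 139 136 133 127 119 109  96
  82  69  58  50  46  45  43  42  42  42  41  41  40  42  47  57  70  85
 102 117 127 135 137 137 138 140 145 153 162]
phi now 74.7 turn z 0.861 then shift mm [-682.9127   28.5854    0.2998] tilt z [ 0.  0. -1.] q6 1.57
```

View pics/rect.png

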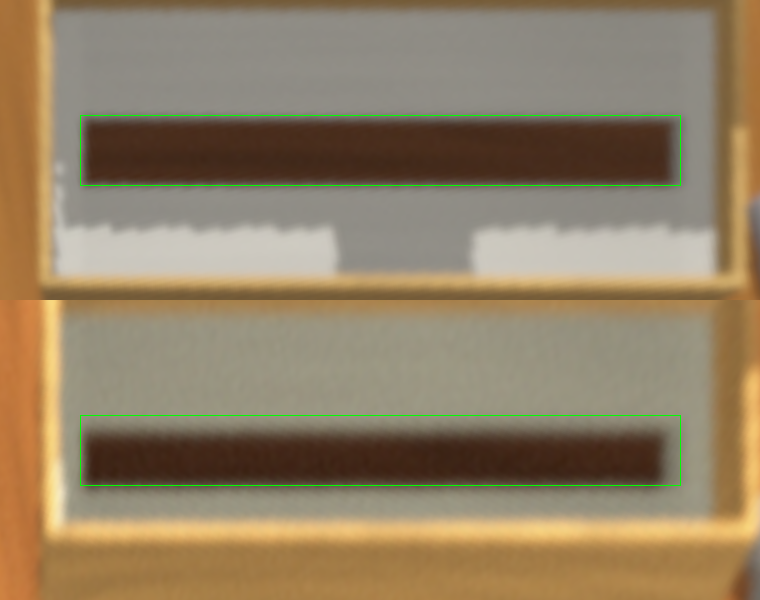

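The rectified deck shows the slot between the green lines, so yaw is -12.6° and the slot's centre is about (0.565, 0.137). I'll go for stake A first.

```bash
python3 -m creep '[[[0,0,0],[0,0,0.172]],[[0,0,0],[0,0,0.172]],[[0,0,0],[0,0,0.172]],[[0,0,0],[0,0,0.172]],[[0,0,0],[0,0,0.172]]]' 85
python3 -m creep '[[[-57,2.4,0],[0,0,0]],[[-57,2.4,0],[0,0,0]],[[-57,2.4,0],[0,0,0]],[[-57,2.4,0],[0,0,0]],[[-57,2.4,0],[0,0,0]],[[-57,2.4,0],[0,0,0]],[[-57,2.4,0],[0,0,0]],[[-57,2.4,0],[0,0,0]],[[-57,2.4,0],[0,0,0]],[[-57,2.4,0],[0,0,0]],[[-57,2.4,0],[0,0,0]],[[-56,2.2,0],[0,0,0]]]'
python3 - <<'E'
from h import *
t=snap('top');s=snap('side')
stakes([(.45,-.123),(.596,-.168),(.564,-.31)],[t,s])
plan(.45,-.123,.045,25.3)
E
```

```text
clock: 2.12
eef_pos: [0.1323, 0.4822, 0.2313]
tool_rot: [0.537, 0.844, 0.0, -0.0]
ft_force: [0.7, -0.4, 0.6]
grip_width: 0.0848
grasp_force: 0.0
clock: 3.62
eef_pos: [0.4517, -0.1246, 0.2315]
tool_rot: [0.535, 0.845, 0.0, 0.0]
ft_force: [-0.1, 0.2, 0.1]
grip_width: 0.0846
grasp_force: 0.0
(0.45, -0.123) grip 165 ((0.44926717877388, -0.12435383349657059), (0.016981149092316628, 0.04383980482816696), 27.220190048217773) 
  head 49 [ 0.449  -0.1249  0.0793] foot 224 ((0.4509638249874115, -0.12411884218454361), (0.03322180360555649, 0.054779354482889175), 24.796920776367188)
(0.596, -0.168) grip 151 ((0.5958960652351379, -0.1685517579317093), (0.04665109142661095, 0.01719040237367153), 79.94699096679688) 
  head 31 [ 0.5947 -0.1701  0.0787] foot 200 ((0.5956031680107117, -0.1684756577014923), (0.05859129875898361, 0.030907049775123596), 80.9295425415039)
(0.564, -0.31) grip 208 ((0.5644866824150085, -0.30974236130714417), (0.04619558900594711, 0.01707584410905838), 35.69589614868164) 
  head 109 [ 0.5639 -0.3103  0.0774] foot 522 ((0.5660239458084106, -0.3097764849662781), (0.11456245183944702, 0.11339141428470612), 69.3514404296875)
phi now 25.0 turn z -0.005 then shift mm [  5.2501  -1.0754 185.774 ] tilt z [ 0.0012 -0.0016 -1.    ] q6 0.86
```

```bash
python3 -m creep '[[[5,-1,40],[0,0,0]],[[0,0,40],[0,0,0]],[[0,0,40],[0,0,0]],[[0,0,35],[0,0,0]],[[0,0,25],[0,0,0]],[[0,0,15],[0,0,0]],[[0,0,0],[0,0,0]],[[0,0,0],[0,0,0]]]'
python3 -m creep '[[[0,0,0],[0,0,0]],[[0,0,0],[0,0,0]],[[0,0,0],[0,0,0]],[[0,0,0],[0,0,0]],[[0,0,0],[0,0,0]],[[0,0,0],[0,0,0]],[[0,0,0],[0,0,0]],[[0,0,0],[0,0,0]],[[0,0,0],[0,0,0]],[[0,0,0],[0,0,0]],[[0,0,0],[0,0,0]],[[0,0,0],[0,0,0]]]' 0
python3 -m creep '[[[0,0,-25],[0,0,0]],[[0,0,-35],[0,0,0]],[[0,0,-35],[0,0,0]],[[0,0,-30],[0,0,0]],[[0,0,0],[0,0,0]],[[0,0,0],[0,0,0]]]'
python3 - <<'E'
from h import *
plan(.565-.0-.0781,.137+.0174,.150,77.4)
E
```

```text
clock: 4.72
eef_pos: [0.4483, -0.1183, 0.037]
tool_rot: [0.534, 0.845, 0.0, 0.0]
ft_force: [0.2, 0.6, 0.2]
grip_width: 0.0849
grasp_force: 0.0
clock: 6.22
eef_pos: [0.448, -0.1186, 0.0365]
tool_rot: [0.534, 0.845, 0.0, 0.0]
ft_force: [-0.3, 0.7, 4.8]
grip_width: 0.0148
grasp_force: 62.2
clock: 6.98
eef_pos: [0.4467, -0.1182, 0.1597]
tool_rot: [0.534, 0.845, -0.0, -0.001]
ft_force: [0.2, 0.2, -1.7]
grip_width: 0.0148
grasp_force: 61.3
phi now 25.4 turn z -0.908 then shift mm [ 20.2536 274.8336   9.8286] tilt z [-0.0028  0.0008 -1.    ] q6 0.87
```

```bash
python3 -m creep '[[[0,0,0],[0,0,-0.1816]],[[0,0,0],[0,0,-0.1816]],[[0,0,0],[0,0,-0.1816]],[[0,0,0],[0,0,-0.1816]],[[0,0,0],[0,0,-0.1816]],[[4,46,0],[0,0,0]],[[4,46,0],[0,0,0]],[[4,46,0],[0,0,0]],[[4,46,0],[0,0,0]],[[4,46,0],[0,0,0]],[[0,45,0],[0,0,0]]]'
python3 -m creep '[[[0,0,0],[0,0,0]],[[0,0,0],[0,0,0]],[[0,0,0],[0,0,0]],[[0,0,0],[0,0,0]]]'
python3 - <<'E'
from h import *
t=snap('top','h1.png');s=snap('side','h1s.png')
plan(.4869,.1544,.100,77.4)
o=bot.get_obs();e=o['eef_pos']
for p in(t,s):
  W=cloud(p).reshape(-1,3); m=(np.hypot(W[:,0]-e[0],W[:,1]-e[1])<.06)
  z0=e[2]-.0365
  b=m&(W[:,2]>z0-.004)&(W[:,2]<z0+.013)
  print(b.sum(),cv2.minAreaRect(W[b][:,:2].astype(np.float32)),W[b][:,2].min(), e)
b=[cv2.resize(cv2.imread('pics/h1.png')[130:290,150:310],(400,400)),cv2.resize(cv2.imread('pics/h1s.png')[90:250,180:340],(400,400))]
cv2.imwrite('pics/h1c.png',np.hstack(b))
E
```

```text
clock: 8.35
eef_pos: [0.4868, 0.1553, 0.1589]
tool_rot: [0.11, 0.994, -0.001, -0.002]
ft_force: [2.5, -0.7, -1.5]
grip_width: 0.0154
grasp_force: 61.2
clock: 8.85
eef_pos: [0.4881, 0.1531, 0.1611]
tool_rot: [0.111, 0.994, -0.0, -0.0]
ft_force: [-0.0, -0.4, -1.8]
grip_width: 0.015
grasp_force: 61.3
phi now 77.3 turn z -0.001 then shift mm [ 1.625   0.651  61.4026] tilt z [ 0.0001 -0.     -1.    ] q6 0.53
104 ((0.4931985139846802, 0.15288874506950378), (0.0314004048705101, 0.05681521072983742), 77.01546478271484) 0.1252744006653534 [0.4883 0.1534 0.1614]
222 ((0.49226510524749756, 0.15096095204353333), (0.03224927559494972, 0.057897139340639114), 78.28657531738281) 0.12412120641259412 [0.4883 0.1534 0.1614]
```

View pics/h1c.png

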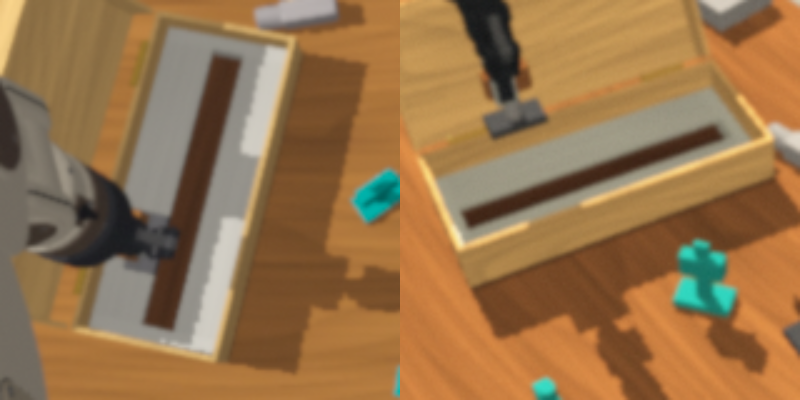

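The stake hangs upright above the deck and its foot is parallel to the slot. I'll centre it and lower it.

```bash
python3 -m creep '[[[0,1,30],[0,0,0]],[[0,0,30],[0,0,0]],[[0,0,25],[0,0,0]],[[0,0,8],[0,0,0]],[[0,0,0],[0,0,0]],[[0,0,0],[0,0,0]],[[0,0,0],[0,0,0]]]'
python3 -m creep '[[[0,0,3],[0,0,0]],[[0,0,3],[0,0,0]],[[0,0,3],[0,0,0]],[[0,0,0],[0,0,0]],[[0,0,0],[0,0,0]]]'
python3 - <<'E'
from h import *
plan(.4869,.1547,.0415,77.4)
E
```

```text
clock: 9.82
eef_pos: [0.4894, 0.1554, 0.0694]
tool_rot: [0.11, 0.994, 0.0, 0.001]
ft_force: [0.2, -0.2, -1.5]
grip_width: 0.0149
grasp_force: 61.1
clock: 10.45
eef_pos: [0.4885, 0.1552, 0.0592]
tool_rot: [0.11, 0.994, -0.0, -0.0]
ft_force: [-0.5, 0.4, -1.6]
grip_width: 0.0155
grasp_force: 61.1
phi now 77.4 turn z 0.000 then shift mm [ 1.4501 -0.8049 17.7293] tilt z [-0.0002 -0.0001 -1.    ] q6 0.53
```

```bash
python3 -m creep '[[[0,-0.6,4],[0,0,0]],[[0,0,4],[0,0,0]],[[0,0,4],[0,0,0]],[[0,0,2],[0,0,0]],[[0,0,1.5],[0,0,0]],[[0,0,0],[0,0,0]],[[0,0,0],[0,0,0]]]'
python3 - <<'E'
from h import *
plan(.4869,.1547,.0415,77.4)
E
```

```text
clock: 11.32
eef_pos: [0.4885, 0.1546, 0.0439]
tool_rot: [0.11, 0.994, 0.0, 0.0]
ft_force: [0.0, 0.4, -2.0]
grip_width: 0.0149
grasp_force: 61.1
phi now 77.4 turn z 0.000 then shift mm [ 1.586  -0.2649  2.4329] tilt z [ 0.0003  0.0001 -1.    ] q6 0.53
```

```bash
python3 -m creep '[[[0,0,1.4],[0,0,0]],[[0,0.8,0],[0,0,0.1745]],[[0,0.8,0],[0,0,0.1745]],[[0,0.8,0],[0,0,0.1745]],[[0,0.8,0],[0,0,0.1745]],[[0,0.8,0],[0,0,0.1745]],[[0,0.8,0],[0,0,0.1745]],[[0,0.8,0],[0,0,0.1745]],[[0,0.8,0],[0,0,0.1745]],[[0,0.8,0],[0,0,0.1745]],[[0,0,0],[0,0,0]],[[0,0,0],[0,0,0]]]'
python3 - <<'E'
from h import *
plan(.4869,.1544,.0415,-12.6); snap('side','t1.png'); print(bot.get_obs()['ft_torque'])
E
```

```text
clock: 12.82
eef_pos: [0.4935, 0.1585, 0.0424]
tool_rot: [0.78, 0.626, -0.0, -0.0]
ft_force: [1.0, -0.1, -1.7]
grip_width: 0.0149
grasp_force: 61.3
phi now -12.4 turn z 0.003 then shift mm [-5.4531 -5.5621  0.8923] tilt z [-0.  0. -1.] q6 2.10
[ 0.041  -0.0005  0.0263]
```

```bash
python3 -m creep '[[[0,0,0.9],[0,0,0]],[[0,0,0],[0,0,0]],[[0,0,0],[0,0,0]]]'
python3 -m creep '[[[0,0,0],[0,0,0]],[[0,0,0],[0,0,0]],[[0,0,0],[0,0,0]],[[0,0,0],[0,0,0]],[[0,0,0],[0,0,0]],[[0,0,0],[0,0,0]],[[0,0,-20],[0,0,0]],[[0,0,-30],[0,0,0]],[[0,0,-40],[0,0,0]],[[0,0,-50],[0,0,0]],[[0,0,-30],[0,0,0]],[[0,0,0],[0,0,0]]]' 50
python3 - <<'E'
from h import *
plan(.5955,-.169,.20,-10)
E
```

```text
clock: 13.25
eef_pos: [0.4936, 0.1586, 0.0415]
tool_rot: [0.78, 0.626, 0.0, 0.0]
ft_force: [0.2, 0.5, -0.4]
grip_width: 0.0153
grasp_force: 61.2
clock: 14.75
eef_pos: [0.4953, 0.1591, 0.2145]
tool_rot: [0.78, 0.625, 0.003, 0.001]
ft_force: [0.7, 0.1, -0.6]
grip_width: 0.0502
grasp_force: 0.0
phi now -12.6 turn z -0.045 then shift mm [-305.7668  155.5453   14.4356] tilt z [ 0.0061  0.0019 -1.    ] q6 2.10
```

```bash
python3 -m creep '[[[0,0,0],[0,0,-0.045]],[[-38,19.4,0],[0,0,0]],[[-38,19.4,0],[0,0,0]],[[-38,19.4,0],[0,0,0]],[[-38,19.4,0],[0,0,0]],[[-38,19.4,0],[0,0,0]],[[-38,19.4,0],[0,0,0]],[[-38,19.4,0],[0,0,0]],[[-38,19.4,0],[0,0,0]],[[0,0,0],[0,0,0]],[[0,0,0],[0,0,0]],[[0,0,0],[0,0,0]]]' 85
python3 - <<'E'
from h import *
t=snap('top','b.png');s=snap('side','bs.png')
stakes([(.596,-.168),(.564,-.31),(.497,.153)],[t,s])
plan(.5955,-.169,.036,-10)
cv2.imwrite('pics/bc.png',np.hstack([cv2.resize(t['image'][130:290,150:310],(400,400)),cv2.resize(s['image'][90:250,180:340],(400,400))]))
E
```

```text
clock: 16.25
eef_pos: [0.5932, -0.1665, 0.211]
tool_rot: [0.766, 0.643, -0.0, -0.001]
ft_force: [0.6, 0.0, 0.2]
grip_width: 0.0853
grasp_force: 0.0
(0.596, -0.168) grip 152 ((0.5960972309112549, -0.1683906763792038), (0.046078529208898544, 0.017630208283662796), 80.49329376220703) 
  head 33 [ 0.595  -0.1698  0.0782] foot 203 ((0.5891407132148743, -0.1716635525226593), (0.05407994985580444, 0.06018906831741333), 25.162113189697266)
(0.564, -0.31) grip 214 ((0.5641061067581177, -0.31014132499694824), (0.04580851271748543, 0.01729600317776203), 35.4002685546875) 
  head 107 [ 0.5632 -0.3108  0.0773] foot 498 ((0.5644782781600952, -0.3119502067565918), (0.11321830004453659, 0.11538200080394745), 17.00170135498047)
(0.497, 0.153) grip 69 ((0.4912641942501068, 0.15107491612434387), (0.044760022312402725, 0.016142910346388817), 77.74996185302734) 
  head 205 [0.4903 0.1491 0.0776] foot 573 ((0.49884137511253357, 0.16150414943695068), (0.04369699954986572, 0.11901760846376419), 77.93571472167969)
phi now -9.9 turn z 0.002 then shift mm [ -2.0346   2.4286 175.571 ] tilt z [-0.0001  0.0001 -1.    ] q6 1.47
```

View pics/bc.png

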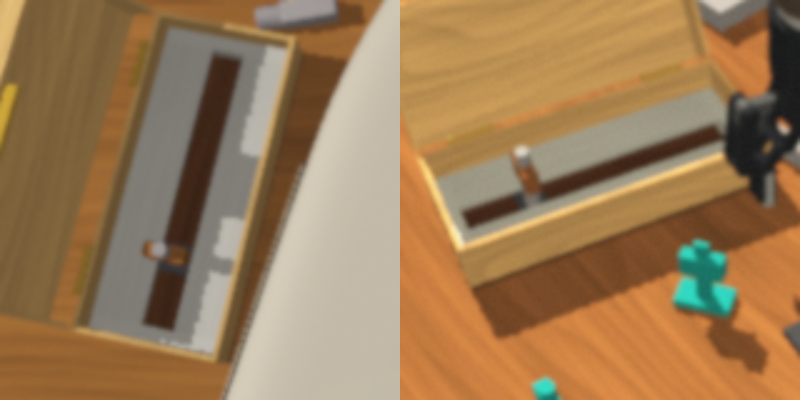

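The first stake stands crosswise in the slot, at about (160,250) in the left crop. Next is stake B.

```bash
python3 -m creep '[[[-1.5,2.9,40],[0,0,0]],[[0,0,40],[0,0,0]],[[0,0,40],[0,0,0]],[[0,0,30],[0,0,0]],[[0,0,15],[0,0,0]],[[0,0,10],[0,0,0]],[[0,0,0],[0,0,0]],[[0,0,0],[0,0,0]],[[0,0,0],[0,0,0]]]'
python3 -m creep '[[[0,0,0],[0,0,0]],[[0,0,0],[0,0,0]],[[0,0,0],[0,0,0]],[[0,0,0],[0,0,0]],[[0,0,0],[0,0,0]],[[0,0,0],[0,0,0]],[[0,0,0],[0,0,0]],[[0,0,0],[0,0,0]],[[0,0,0],[0,0,0]],[[0,0,0],[0,0,0]]]' 0
python3 -m creep '[[[0,0,-25],[0,0,0]],[[0,0,-35],[0,0,0]],[[0,0,-35],[0,0,0]],[[0,0,-30],[0,0,0]],[[0,0,0],[0,0,0]],[[0,0,0],[0,0,0]],[[0,0,0],[0,0,0]]]'
python3 - <<'E'
from h import *
plan(.565,.1373,.160,77.4)
E
```

```text
clock: 17.48
eef_pos: [0.597, -0.17, 0.0377]
tool_rot: [0.766, 0.643, 0.001, 0.001]
ft_force: [0.5, -0.1, 0.8]
grip_width: 0.0849
grasp_force: 0.0
clock: 18.73
eef_pos: [0.5963, -0.1698, 0.0365]
tool_rot: [0.766, 0.643, 0.0, 0.0]
ft_force: [0.6, -0.3, -0.4]
grip_width: 0.0146
grasp_force: 61.4
clock: 19.6
eef_pos: [0.5948, -0.1694, 0.1591]
tool_rot: [0.766, 0.643, -0.001, -0.002]
ft_force: [-0.1, -0.3, -2.5]
grip_width: 0.0152
grasp_force: 61.3
phi now -10.0 turn z -1.525 then shift mm [ 96.0031 292.789   -0.4032] tilt z [-0.0042  0.0012 -1.    ] q6 1.47
```

```bash
python3 -m creep '[[[0,0,0],[0,0,-0.1694]],[[0,0,0],[0,0,-0.1694]],[[0,0,0],[0,0,-0.1694]],[[0,0,0],[0,0,-0.1694]],[[0,0,0],[0,0,-0.1694]],[[0,0,0],[0,0,-0.1694]],[[0,0,0],[0,0,-0.1694]],[[0,0,0],[0,0,-0.1694]],[[0,0,0],[0,0,-0.1694]]]'
python3 -m creep '[[[13.7,41.8,0],[0,0,0]],[[13.7,41.8,0],[0,0,0]],[[13.7,41.8,0],[0,0,0]],[[13.7,41.8,0],[0,0,0]],[[13.7,41.8,0],[0,0,0]],[[13.7,41.8,0],[0,0,0]],[[13.7,41.8,0],[0,0,0]],[[0,0,0],[0,0,0]],[[0,0,0],[0,0,0]],[[0,0,0],[0,0,0]],[[0,0,0],[0,0,0]]]'
python3 - <<'E'
from h import *
t=snap('top');s=snap('side')
plan(.565,.1373,.0415,77.4)
o=bot.get_obs();e=o['eef_pos']
for p in(t,s):
  W=cloud(p).reshape(-1,3); m=(np.hypot(W[:,0]-e[0],W[:,1]-e[1])<.06)
  z0=e[2]-.0365
  b=m&(W[:,2]>z0-.004)&(W[:,2]<z0+.013)
  r=cv2.minAreaRect(W[b][:,:2].astype(np.float32)); d=R.from_euler('z',12.6,degrees=True).apply([*(np.array(r[0])-e[:2])*1e3,0])
  print(b.sum(),r,d, e)
stakes([(.564,-.31)],[t,s])
E
```

```text
clock: 20.72
eef_pos: [0.5953, -0.1695, 0.1597]
tool_rot: [0.107, 0.994, 0.0, -0.002]
ft_force: [-0.5, -0.2, -2.9]
grip_width: 0.0152
grasp_force: 61.2
clock: 22.1
eef_pos: [0.5668, 0.1356, 0.1614]
tool_rot: [0.111, 0.994, -0.0, -0.0]
ft_force: [-0.0, 0.1, -2.8]
grip_width: 0.0152
grasp_force: 61.2
phi now 77.3 turn z -0.002 then shift mm [  2.1058   0.9996 120.0252] tilt z [ 0. -0. -1.] q6 0.46
94 ((0.5511970520019531, 0.1393021047115326), (0.03155510127544403, 0.027657674625515938), 77.7481918334961) [-16.0105  -0.059    0.    ] [0.5668 0.1359 0.1615]
209 ((0.5648195147514343, 0.13473404943943024), (0.033828314393758774, 0.05778217688202858), 76.26122283935547) [-1.7196 -1.5454  0.    ] [0.5668 0.1359 0.1615]
(0.564, -0.31) grip 210 ((0.5643158555030823, -0.3096741735935211), (0.044902827590703964, 0.01738152466714382), 35.691070556640625) 
  head 108 [ 0.5639 -0.3097  0.0776] foot 512 ((0.5678332448005676, -0.3093191087245941), (0.11247973144054413, 0.11035479605197906), 45.37241744995117)
```

```bash
python3 -m creep '[[[0,1,30],[0,0,0]],[[0,0,30],[0,0,0]],[[0,0,25],[0,0,0]],[[0,0,8],[0,0,0]],[[0,0,3],[0,0,0]],[[0,0,3],[0,0,0]],[[0,0,3],[0,0,0]],[[0,0,0],[0,0,0]],[[0,0,0],[0,0,0]],[[0,0,0],[0,0,0]]]'
python3 - <<'E'
from h import *
plan(.565,.1373,.0415,77.4)
E
```

```text
clock: 23.45
eef_pos: [0.567, 0.1377, 0.0597]
tool_rot: [0.11, 0.994, 0.0, 0.0]
ft_force: [0.0, 0.0, -1.9]
grip_width: 0.0151
grasp_force: 61.0
phi now 77.4 turn z -0.001 then shift mm [ 1.8899 -0.8594 18.2134] tilt z [ 0.0003  0.0001 -1.    ] q6 0.46
```

```bash
python3 -m creep '[[[0,-0.7,4],[0,0,0]],[[0,0,4],[0,0,0]],[[0,0,4],[0,0,0]],[[0,0,2],[0,0,0]],[[0,0,2],[0,0,0]],[[0,0,1],[0,0,0]],[[0,0,0],[0,0,0]],[[0,0,0],[0,0,0]]]'
python3 -m creep '[[[0,-0.3,0],[0,0,0.1745]],[[0,-0.3,0],[0,0,0.1745]],[[0,-0.3,0],[0,0,0.1745]],[[0,-0.3,0],[0,0,0.1745]],[[0,-0.3,0],[0,0,0.1745]],[[0,-0.3,0],[0,0,0.1745]],[[0,-0.3,0],[0,0,0.1745]],[[0,-0.3,0],[0,0,0.1745]],[[0,-0.3,0],[0,0,0.1745]],[[0,0,0],[0,0,0]],[[0,0,0],[0,0,0]]]'
python3 - <<'E'
from h import *
plan(.565,.1373,.0415,-12.6);print(bot.get_obs()['ft_torque'])
E
```

```text
clock: 24.45
eef_pos: [0.5668, 0.137, 0.0426]
tool_rot: [0.11, 0.994, 0.0, 0.0]
ft_force: [-0.1, 0.8, -2.8]
grip_width: 0.0149
grasp_force: 61.0
clock: 25.82
eef_pos: [0.5649, 0.1356, 0.0426]
tool_rot: [0.78, 0.626, 0.0, 0.0]
ft_force: [-0.2, -0.2, -2.7]
grip_width: 0.015
grasp_force: 61.2
phi now -12.5 turn z 0.002 then shift mm [ 1.7285 -0.2701  1.078 ] tilt z [ 0.0002  0.     -1.    ] q6 2.02
[-0.0277  0.0015  0.0416]
```

```bash
python3 -m creep '[[[0,0,1.1],[0,0,0]],[[0,0,0],[0,0,0]],[[0,0,0],[0,0,0]]]'
python3 -m creep '[[[0,0,0],[0,0,0]],[[0,0,0],[0,0,0]],[[0,0,0],[0,0,0]],[[0,0,0],[0,0,0]],[[0,0,0],[0,0,0]],[[0,0,0],[0,0,0]],[[0,0,-20],[0,0,0]],[[0,0,-30],[0,0,0]],[[0,0,-40],[0,0,0]],[[0,0,-50],[0,0,0]],[[0,0,-30],[0,0,0]],[[0,0,0],[0,0,0]]]' 45
python3 -m creep '[[[0,0,0],[0,0,0.182]],[[0,0,0],[0,0,0.182]],[[0,0,0],[0,0,0.182]],[[0,0,0],[0,0,0.182]],[[0,0,0],[0,0,0]],[[0,0,0],[0,0,0]]]' 85
python3 - <<'E'
from h import *
t=snap('top');s=snap('side')
stakes([(.564,-.31),(.4915,.152),(.565,.138)],[t,s])
plan(.5643,-.3097,.200,-54.4)
E
```

```text
clock: 26.2
eef_pos: [0.565, 0.1356, 0.0415]
tool_rot: [0.78, 0.625, 0.0, 0.0]
ft_force: [0.5, -0.7, -1.5]
grip_width: 0.0152
grasp_force: 61.2
clock: 27.7
eef_pos: [0.5667, 0.136, 0.2147]
tool_rot: [0.781, 0.625, 0.003, 0.001]
ft_force: [0.2, -0.3, -0.0]
grip_width: 0.0448
grasp_force: 0.0
clock: 28.45
eef_pos: [0.5644, 0.1354, 0.2105]
tool_rot: [0.952, 0.307, -0.001, -0.0]
ft_force: [0.6, 0.5, -0.4]
grip_width: 0.0849
grasp_force: 0.0
(0.564, -0.31) grip 211 ((0.5636187195777893, -0.31008490920066833), (0.04573436826467514, 0.01753046363592148), 35.69009780883789) 
  head 109 [ 0.5635 -0.3101  0.0774] foot 486 ((0.562852680683136, -0.31167328357696533), (0.11470989882946014, 0.11173506826162338), 5.686300277709961)
(0.4915, 0.152) grip 74 ((0.48657241463661194, 0.1490454375743866), (0.015204083174467087, 0.04315389320254326), 3.715379476547241) 
  head 198 [0.4904 0.1496 0.0778] foot 557 ((0.49365106225013733, 0.16251680254936218), (0.04451204463839531, 0.11923816800117493), 77.15978240966797)
(0.565, 0.138) grip 86 ((0.564677357673645, 0.13530229032039642), (0.04587002843618393, 0.016762852668762207), 78.24358367919922) 
  head 186 [0.5635 0.1339 0.0758] foot 525 ((0.5665878057479858, 0.14556199312210083), (0.044568877667188644, 0.11939524859189987), 76.8276596069336)
phi now -54.2 turn z 0.003 then shift mm [-259.4223  361.7951   11.0214] tilt z [-0.0007 -0.0002 -1.    ] q6 2.75
```

```bash
python3 -m creep '[[[-28.8,40.2,0],[0,0,0]],[[-28.8,40.2,0],[0,0,0]],[[-28.8,40.2,0],[0,0,0]],[[-28.8,40.2,0],[0,0,0]],[[-28.8,40.2,0],[0,0,0]],[[-28.8,40.2,0],[0,0,0]],[[-28.8,40.2,0],[0,0,0]],[[-28.8,40.2,0],[0,0,0]],[[-28.8,40.2,0],[0,0,0]],[[0,0,0],[0,0,0]],[[0,0,0],[0,0,0]],[[0,0,0],[0,0,0]]]'
python3 - <<'E'
from h import *
t=snap('top');s=snap('side')
stakes([(.564,-.31),(.4915,.152)],[t,s])
plan(.564,-.31,.0365,-54.4)
E
```

```text
clock: 30.05
eef_pos: [0.5653, -0.3082, 0.2115]
tool_rot: [0.952, 0.307, -0.0, -0.0]
ft_force: [0.4, 1.6, -0.3]
grip_width: 0.0854
grasp_force: 0.0
(0.564, -0.31) grip 124 ((0.563951849937439, -0.31088951230049133), (0.04661149904131889, 0.01583343744277954), 35.69053649902344) 
  head 50 [ 0.5625 -0.3116  0.0785] foot 243 ((0.573355495929718, -0.3017498254776001), (0.08627910912036896, 0.03515243157744408), 43.83389663696289)
(0.4915, 0.152) grip 82 ((0.4897648096084595, 0.15237025916576385), (0.04646024852991104, 0.016115600243210793), 83.16993713378906) 
  head 193 [0.4905 0.1494 0.078 ] foot 538 ((0.4937870502471924, 0.1627417355775833), (0.044079720973968506, 0.11976882815361023), 77.87429809570312)
phi now -54.2 turn z 0.003 then shift mm [ -2.2883   0.6178 175.2117] tilt z [ 0.0002  0.     -1.    ] q6 2.02
```

```bash
python3 -m creep '[[[-2.3,0.6,40],[0,0,0]],[[0,0,40],[0,0,0]],[[0,0,40],[0,0,0]],[[0,0,30],[0,0,0]],[[0,0,15],[0,0,0]],[[0,0,10],[0,0,0]],[[0,0,0],[0,0,0]],[[0,0,0],[0,0,0]],[[0,0,0],[0,0,0]]]'
python3 -m creep '[[[0,0,0],[0,0,0]],[[0,0,0],[0,0,0]],[[0,0,0],[0,0,0]],[[0,0,0],[0,0,0]],[[0,0,0],[0,0,0]],[[0,0,0],[0,0,0]],[[0,0,0],[0,0,0]],[[0,0,0],[0,0,0]],[[0,0,0],[0,0,0]],[[0,0,0],[0,0,0]]]' 0
python3 -m creep '[[[0,0,-25],[0,0,0]],[[0,0,-35],[0,0,0]],[[0,0,-35],[0,0,0]],[[0,0,-30],[0,0,0]],[[0,0,0],[0,0,-0.177]],[[0,0,0],[0,0,-0.177]],[[0,0,0],[0,0,-0.177]],[[0,0,0],[0,0,-0.177]],[[0,0,0],[0,0,-0.177]],[[0,0,0],[0,0,-0.177]]]'
python3 -m creep '[[[0,0,0],[0,0,-0.177]],[[0,0,0],[0,0,-0.177]],[[0,0,0],[0,0,-0.177]],[[0,0,0],[0,0,-0.177]],[[0,0,0],[0,0,-0.177]],[[0,0,0],[0,0,-0.177]],[[0,0,0],[0,0,-0.177]],[[0,0,0],[0,0,0]],[[0,0,0],[0,0,0]],[[0,0,0],[0,0,0]]]'
python3 - <<'E'
from h import *
plan(.642,.1199,.160,77.4)
E
```

```text
clock: 31.28
eef_pos: [0.5644, -0.3118, 0.0377]
tool_rot: [0.952, 0.306, 0.001, 0.001]
ft_force: [0.1, 0.4, 0.4]
grip_width: 0.0848
grasp_force: 0.0
clock: 32.52
eef_pos: [0.5637, -0.3114, 0.0365]
tool_rot: [0.952, 0.306, 0.0, 0.0]
ft_force: [-0.1, -0.6, 0.7]
grip_width: 0.0151
grasp_force: 58.9
clock: 33.78
eef_pos: [0.5631, -0.3109, 0.1604]
tool_rot: [0.664, 0.748, -0.0, -0.001]
ft_force: [0.5, 0.2, -1.6]
grip_width: 0.0147
grasp_force: 58.7
clock: 35.02
eef_pos: [0.5635, -0.3113, 0.1612]
tool_rot: [0.11, 0.994, 0.0, -0.0]
ft_force: [-0.6, 0.8, -2.0]
grip_width: 0.0149
grasp_force: 58.7
phi now 77.4 turn z 0.000 then shift mm [ 17.4722 437.8939   1.3158] tilt z [-0.0003  0.0003 -1.    ] q6 -0.29
```

```bash
python3 -m creep '[[[2,48.7,0],[0,0,0]],[[2,48.7,0],[0,0,0]],[[2,48.7,0],[0,0,0]],[[2,48.7,0],[0,0,0]],[[2,48.7,0],[0,0,0]],[[2,48.7,0],[0,0,0]],[[2,48.7,0],[0,0,0]],[[2,48.7,0],[0,0,0]],[[2,48.5,0],[0,0,0]],[[0,0,0],[0,0,0]],[[0,0,0],[0,0,0]],[[0,0,0],[0,0,0]]]'
python3 - <<'E'
from h import *
t=snap('top');s=snap('side')
plan(.642,.1202,.0415,77.4)
o=bot.get_obs();e=o['eef_pos']
for p in(t,s):
  W=cloud(p).reshape(-1,3); m=(np.hypot(W[:,0]-e[0],W[:,1]-e[1])<.06)
  z0=e[2]-.0365
  b=m&(W[:,2]>z0-.004)&(W[:,2]<z0+.013)
  r=cv2.minAreaRect(W[b][:,:2].astype(np.float32)); d=R.from_euler('z',12.6,degrees=True).apply([*(np.array(r[0])-e[:2])*1e3,0])
  print(b.sum(),r,d, e)
E
```

```text
clock: 36.52
eef_pos: [0.6408, 0.119, 0.1614]
tool_rot: [0.11, 0.994, -0.0, -0.0]
ft_force: [0.1, 0.8, -2.2]
grip_width: 0.0153
grasp_force: 59.2
phi now 77.4 turn z -0.000 then shift mm [ -0.7821   1.555  120.0724] tilt z [ 0.     -0.0001 -1.    ] q6 0.40
113 ((0.6279776096343994, 0.12133751064538956), (0.030773533508181572, 0.036798346787691116), 77.66143035888672) [-13.1427  -0.4076   0.    ] [0.6409 0.1189 0.1616]
197 ((0.6379263401031494, 0.11757765710353851), (0.0315636545419693, 0.05870107188820839), 78.45580291748047) [-2.6134 -1.9067  0.    ] [0.6409 0.1189 0.1616]
```

```bash
python3 -m creep '[[[0,0.8,30],[0,0,0]],[[0,0,30],[0,0,0]],[[0,0,25],[0,0,0]],[[0,0,8],[0,0,0]],[[0,0,3],[0,0,0]],[[0,0,3],[0,0,0]],[[0,0,3],[0,0,0]],[[0,0,0],[0,0,0]],[[0,0,0],[0,0,0]],[[0,0,0],[0,0,0]]]'
python3 - <<'E'
from h import *
plan(.642,.1202,.0415,77.4)
E
```

```text
clock: 37.88
eef_pos: [0.6412, 0.1211, 0.0597]
tool_rot: [0.109, 0.994, 0.0, 0.0]
ft_force: [-0.1, 0.6, -1.6]
grip_width: 0.015
grasp_force: 59.2
phi now 77.5 turn z 0.002 then shift mm [-0.9742 -0.7118 18.1552] tilt z [ 0.0004  0.0001 -1.    ] q6 0.40
```

```bash
python3 -m creep '[[[0,-0.6,4],[0,0,0]],[[0,0,4],[0,0,0]],[[0,0,4],[0,0,0]],[[0,0,2],[0,0,0]],[[0,0,2],[0,0,0]],[[0,0,1],[0,0,0]],[[0,0,0],[0,0,0]],[[0,0,0],[0,0,0]]]'
python3 -m creep '[[[0,-0.3,0],[0,0,0.1745]],[[0,-0.3,0],[0,0,0.1745]],[[0,-0.3,0],[0,0,0.1745]],[[0,-0.3,0],[0,0,0.1745]],[[0,-0.3,0],[0,0,0.1745]],[[0,-0.3,0],[0,0,0.1745]],[[0,-0.3,0],[0,0,0.1745]],[[0,-0.3,0],[0,0,0.1745]],[[0,-0.3,0],[0,0,0.1745]],[[0,0,0],[0,0,0]],[[0,0,0],[0,0,0]]]'
python3 -m creep '[[[0,0,1],[0,0,0]],[[0,0,0],[0,0,0]],[[0,0,0],[0,0,0]]]'
python3 - <<'E'
from h import *
plan(.642,.1202,.0415,-12.6);print(bot.get_obs()['ft_torque'])
E
```

```text
clock: 38.88
eef_pos: [0.641, 0.1205, 0.0425]
tool_rot: [0.109, 0.994, 0.0, 0.0]
ft_force: [1.5, 0.9, -1.8]
grip_width: 0.0151
grasp_force: 59.2
clock: 40.25
eef_pos: [0.6391, 0.119, 0.0425]
tool_rot: [0.779, 0.627, 0.0, 0.0]
ft_force: [0.3, -0.2, -1.3]
grip_width: 0.0148
grasp_force: 59.2
clock: 40.62
eef_pos: [0.6391, 0.119, 0.0415]
tool_rot: [0.78, 0.626, 0.0, 0.0]
ft_force: [0.7, 0.2, -2.1]
grip_width: 0.015
grasp_force: 59.2
phi now -12.5 turn z 0.002 then shift mm [ 1.8171  2.5278 -0.0155] tilt z [ 0.0003  0.     -1.    ] q6 1.97
[-0.043  -0.0651 -0.0475]
```

```bash
python3 -m creep '[[[0,0,0],[0,0,0]],[[0,0,0],[0,0,0]],[[0,0,0],[0,0,0]],[[0,0,0],[0,0,0]],[[0,0,0],[0,0,0]],[[0,0,-20],[0,0,0]],[[0,0,-30],[0,0,0]],[[0,0,-40],[0,0,0]],[[0,0,-50],[0,0,0]],[[0,0,-40],[0,0,0]],[[0,0,-40],[0,0,0]],[[0,0,0],[0,0,0]]]' 45
python3 -m creep '[[[0,-50,0],[0,0,0]],[[0,-50,0],[0,0,0]],[[0,-50,0],[0,0,0]],[[0,-50,0],[0,0,0]],[[0,-50,0],[0,0,0]],[[0,0,0],[0,0,0]],[[0,0,0],[0,0,0]],[[0,0,0],[0,0,0]]]' 0
python3 - <<'E'
from h import *
t=snap('top');s=snap('side')
C=np.array([.565,.138]);a=np.radians(-12.6);M=np.array([[np.cos(a),np.sin(a)],[-np.sin(a),np.cos(a)]])
for n,p in(('t',t),('s',s)):
  W=cloud(p).reshape(-1,3);W=W[~np.isnan(W[:,0])];q=(W[:,:2]-C)@M.T*1000
  k=(abs(q[:,0])<150)&(q[:,1]>78)&(q[:,1]<260)&(W[:,2]>.07)&(W[:,2]<.23)
  Q=np.c_[q,W[:,2]*1000][k]
  # inner face of the top board: lies at ~36 along n
  for lo in range(70,230,10):
    e=Q[(Q[:,2]>=lo)&(Q[:,2]<lo+10)]
    if len(e)>10: print(n,lo,len(e),np.percentile(e[:,1],[2,50,98]))
o=bot.get_obs();print(o['eef_pos'],o['grip_width'])
for st in ((.4913,.1511),(.565,.137),(.641,.12)): 
  pass
stakes([(.4913,.1511),(.565,.137),(.641,.12)],[t,s])
cv2.imwrite('pics/cc.png',np.hstack([cv2.resize(t['image'][100:280,110:290],(400,400),interpolation=2),cv2.resize(s['image'][60:220,180:340],(400,400),interpolation=2)]))
E
```

```text
clock: 42.12
eef_pos: [0.6409, 0.1193, 0.2662]
tool_rot: [0.78, 0.626, 0.004, 0.002]
ft_force: [0.1, -0.5, 0.5]
grip_width: 0.0451
grasp_force: 0.0
clock: 43.12
eef_pos: [0.3959, 0.1729, 0.2611]
tool_rot: [0.78, 0.626, -0.0, 0.0]
ft_force: [0.1, 1.1, 0.2]
grip_width: 0.0
grasp_force: 0.0
t 70 390 [118.3379 123.8939 129.3936]
t 80 418 [124.4468 129.8909 134.7563]
t 90 473 [130.6851 136.1475 141.3865]
t 100 473 [137.0505 142.3478 147.6785]
t 110 476 [143.6072 148.5458 154.1196]
t 120 472 [149.1576 154.7345 159.324 ]
t 130 392 [155.005  160.2959 165.8236]
t 140 339 [160.9357 166.1632 170.1086]
t 160 73 [182.619  186.5725 188.9349]
t 170 509 [168.4567 177.1243 185.2997]
t 180 826 [142.9218 157.2672 170.2194]
t 190 202 [129.1892 137.0349 154.4668]
s 70 477 [117.8511 124.512  130.8505]
s 80 462 [124.2103 130.8866 136.8934]
s 90 463 [130.9388 136.9472 143.4419]
s 100 483 [136.1561 142.7602 149.155 ]
s 110 485 [142.8084 149.2317 155.3886]
s 120 500 [148.986  155.507  161.6637]
s 130 486 [155.9686 161.889  167.959 ]
s 140 494 [161.9625 168.1797 173.6964]
s 150 487 [167.437  174.0292 180.9227]
[... 346 characters left out ...]
0.4902 0.1493 0.0775] foot 535 ((0.4936429560184479, 0.1625756025314331), (0.04450180381536484, 0.11911726742982864), 77.02334594726562)
(0.565, 0.137) grip 90 ((0.5579328536987305, 0.13517412543296814), (0.016749978065490723, 0.04690813273191452), 8.149436950683594) 
  head 190 [0.5636 0.1339 0.0757] foot 526 ((0.5673759579658508, 0.14598995447158813), (0.044593337923288345, 0.11878017336130142), 77.49610900878906)
(0.641, 0.12) grip 97 ((0.6314284801483154, 0.11941883713006973), (0.015710150822997093, 0.04399515688419342), 5.668210506439209) 
  head 178 [0.6377 0.1188 0.0768] foot 497 ((0.6431177258491516, 0.12898454070091248), (0.04491981863975525, 0.11926830559968948), 77.44368743896484)
```

View pics/cc.png

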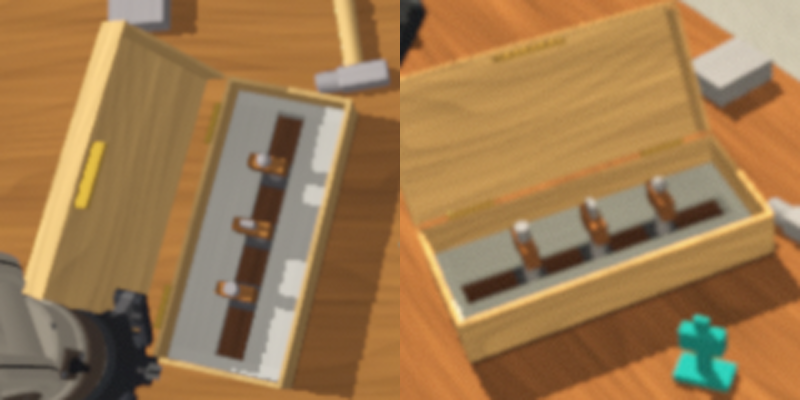

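All three stakes stand crosswise in the slot, at about (267,163), (250,227) and (237,290) in the left crop, and their deck lines match the measurements. The hood leans back at 122°. I'll check that no fourth stake is out, then go behind the hood.

```bash
cat >> h.py <<'E'
C=np.array([.565,.138]);_a=np.radians(-12.6);M=np.array([[np.cos(_a),np.sin(_a)],[-np.sin(_a),np.cos(_a)]])
def case():
    o=bot.get_obs(); print('tcp in case',(o['eef_pos'][:2]-C)@M.T.T@np.eye(2) if 0 else M@(o['eef_pos'][:2]-C)*1000,o['eef_pos'][2]*1000,'F',o['ft_force'],'q',o['joint_pos'])
def hood(p):
    W=cloud(p).reshape(-1,3);W=W[~np.isnan(W[:,0])];q=(W[:,:2]-C)@M.T*1000
    k=(abs(q[:,0])<165)&(q[:,1]>-100)&(q[:,1]<260)&(W[:,2]>.07)&(W[:,2]<.23)
    return np.c_[q,W[:,2]*1000][k]
E
python3 - <<'E'
from h import *
for n in('top','side'):
  p=snap(n)
  print(n,[(round(r['score'],2),np.round(r['position']).astype(int).tolist(),np.round(atz(p,r['position'],0)[:2],2)) for r in vision.place_of(p,'stake0')])
tgt=C+np.array([-.080,.215])@M; print(tgt); case(); plan(tgt[0],tgt[1],.261,-12.6)
E
```

```text
top [(0.69, [227, 208], array([0.56, 0.14])), (0.66, [317, 282], array([ 0.36, -0.1 ])), (0.65, [304, 210], array([ 0.55, -0.06])), (0.53, [222, 237], array([0.48, 0.15])), (0.52, [365, 239], array([ 0.47, -0.22])), (0.51, [237, 178], array([0.64, 0.12]))]
side [(0.97, [317, 278], array([ 0.46, -0.23])), (0.72, [234, 172], array([0.5 , 0.16])), (0.64, [245, 263], array([ 0.36, -0.1 ])), (0.6, [303, 210], array([ 0.56, -0.06])), (0.51, [261, 165], array([0.57, 0.14]))]
[0.5338 0.3653]
tcp in case [-173.205    -3.0163] 261.17178749377683 F [-0.1202  0.5715 -0.7571] q [ 0.4122  0.0928 -0.0965  1.382  -0.      2.2016]
phi now -12.5 turn z 0.001 then shift mm [218.0164  93.205    0.0655] tilt z [-0.0004 -0.0002 -1.    ] q6 2.20
```

```bash
python3 -m creep '[[[37,15.6,0],[0,0,0]],[[37,15.6,0],[0,0,0]],[[37,15.6,0],[0,0,0]],[[37,15.6,0],[0,0,0]],[[37,15.6,0],[0,0,0]],[[37,15,0],[0,0,0]],[[0,0,0],[0,0,0]],[[0,0,0],[0,0,0]],[[0,0,0],[0,0,0]]]'
python3 - <<'E'
from h import *
case()
E
python3 -m creep '[[[0,0,30],[0,0,0]],[[0,0,30],[0,0,0]],[[0,0,30],[0,0,0]],[[0,0,20],[0,0,0]],[[0,0,10],[0,0,0]],[[0,0,0],[0,0,0]],[[0,0,0],[0,0,0]]]'
python3 - <<'E'
from h import *
case(); p=snap('top'); s=snap('side')
Q=hood(s);e=Q[(Q[:,2]>100)&(Q[:,2]<110)];print(np.median(e[:,1]))
cv2.imwrite('pics/hd.png',np.hstack([cv2.resize(p['image'][60:300,60:300],(400,400),interpolation=2),cv2.resize(s['image'][0:200,120:320],(400,400),interpolation=2)]))
E
```

```text
clock: 44.55
eef_pos: [0.5334, 0.3687, 0.2622]
tool_rot: [0.78, 0.626, 0.0, 0.0]
ft_force: [0.1, 0.5, 0.7]
grip_width: -0.0
grasp_force: 0.0
tcp in case [-81.1734 218.2973] 262.15520637173705 F [0.0972 0.5467 0.6605] q [ 0.6049  0.5476  0.5405  1.5633 -0.0002  2.3944]
clock: 45.42
eef_pos: [0.5343, 0.3699, 0.143]
tool_rot: [0.78, 0.626, 0.001, 0.0]
ft_force: [0.4, 0.7, -0.1]
grip_width: -0.0001
grasp_force: 0.0
tcp in case [-80.5329 219.6447] 142.9761464903215 F [ 0.4041  0.6929 -0.062 ] q [ 0.6056  0.5831  0.2922  1.2774 -0.      2.3944]
143.1419476037663
```

View pics/hd.png

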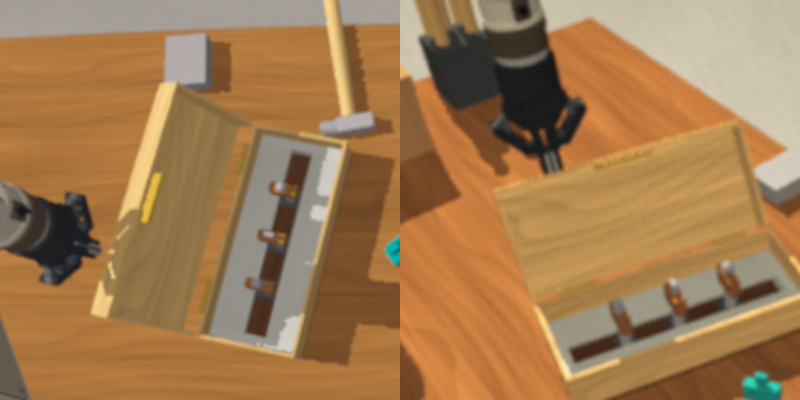

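The closed fingers are behind the hood and clear of it, with the stakes in place. I'll start pushing.

```bash
python3 -m creep '[[[-10,0,0],[0,0,0]],[[-10,0,0],[0,0,0]],[[-9,0,-6],[0,0,0]],[[-9,0,-6],[0,0,0]],[[-9,0,-7],[0,0,0]],[[-9,0,-7],[0,0,0]],[[-9,0,-4],[0,0,0]],[[-9,0,-4],[0,0,0]],[[-9,0,-4],[0,0,0]],[[-9,0,-4],[0,0,0]],[[0,0,0],[0,0,0]]]'
python3 - <<'E'
from h import *
case(); s=snap('side');Q=hood(s)
for z in range(90,220,20):
  e=Q[(Q[:,2]>z)&(Q[:,2]<z+10)&(Q[:,0]>-20)]; print(z,len(e),np.median(e[:,1]) if len(e) else None)
E
```

```text
clock: 46.9
eef_pos: [0.5134, 0.278, 0.1832]
tool_rot: [0.78, 0.625, -0.001, 0.001]
ft_force: [-0.4, -0.0, 0.7]
grip_width: -0.0002
grasp_force: 0.0
tcp in case [-80.9131 125.32  ] 183.1740863864359 F [-0.4125 -0.0158  0.7477] q [ 0.497   0.4315  0.1509  1.2923 -0.0016  2.2872]
90 192 108.39692896412153
110 206 108.4881017781589
130 219 108.83196879402065
150 206 108.71250939255532
170 142 108.87198453147619
190 6 55.30420660085453
210 507 93.98057537048714
```

```bash
python3 -m creep '[[[-16,0,-4],[0,0,0]],[[-16,0,-4],[0,0,0]],[[-17,0,1],[0,0,0]],[[-17,0,1],[0,0,0]],[[-16,0,6],[0,0,0]],[[-16,0,6],[0,0,0]],[[-14.5,0,9.5],[0,0,0]],[[-14.5,0,9.5],[0,0,0]],[[-11,0,13],[0,0,0]],[[-11,0,13],[0,0,0]],[[0,0,0],[0,0,0]]]'
python3 - <<'E'
from h import *
case()
E
python3 -m creep '[[[-8,0,13],[0,0,0]],[[-6,0,11],[0,0,0]],[[-1,0,6],[0,0,0]],[[0,0,2],[0,0,0]],[[0,0,0],[0,0,0]],[[0,0,0],[0,0,0]]]'
python3 - <<'E'
from h import *
case(); s=snap('side');t=snap('top')
for p in(s,t):
  Q=hood(p)
  for y in range(-75,76,30):
    e=Q[(Q[:,1]>y)&(Q[:,1]<y+10)&(Q[:,0]>40)]; print(y,len(e),np.median(e[:,2]) if len(e) else None)
E
```

```text
clock: 48.32
eef_pos: [0.4799, 0.1332, 0.1305]
tool_rot: [0.78, 0.626, -0.002, -0.001]
ft_force: [1.5, 0.6, 0.4]
grip_width: 0.0002
grasp_force: 0.0
tcp in case [-81.9636 -23.2351] 130.52477875632965 F [1.5144 0.5558 0.3671] q [ 0.2707  0.3085 -0.1762  1.0904  0.      2.0605]
clock: 49.08
eef_pos: [0.4778, 0.119, 0.101]
tool_rot: [0.78, 0.626, -0.001, 0.0]
ft_force: [-4.0, -2.4, 8.3]
grip_width: -0.0004
grasp_force: 3.8
tcp in case [-81.002  -37.5737] 101.01867923407858 F [-4.0118 -2.4298  8.3017] q [ 0.245   0.3251 -0.2382  1.0085 -0.0014  2.0339]
-75 264 99.12594984907852
-45 125 101.6838902079508
-15 120 101.65953698085784
15 111 101.7397683840031
45 113 100.16668020969674
75 0 None
-75 198 103.47045302970996
-45 200 103.59630255825135
-15 192 103.70992767729638
15 191 103.54454407414798
45 185 103.4708463090146
75 1 98.8039370320229
```

```bash
python3 -m creep '[[[0,0,2],[0,0,0]],[[0,0,1],[0,0,0]],[[0,0,0],[0,0,0]]]'
python3 -m creep '[[[0,0,-15],[0,0,0]],[[0,0,-40],[0,0,0]],[[0,0,-50],[0,0,0]],[[-40,-40,0],[0,0,0]],[[-40,-40,0],[0,0,0]],[[-40,-50,0],[0,0,0]],[[0,-50,0],[0,0,0]],[[0,0,0],[0,0,0]],[[0,0,0],[0,0,0]]]'
python3 - <<'E'
from h import *
case(); s=snap('side');t=snap('top')
cv2.imwrite('pics/end.png',np.hstack([cv2.resize(t['image'][60:300,110:430],(400,300),interpolation=2),cv2.resize(s['image'][60:300,150:470],(400,300),interpolation=2)]))
for p in(s,t):
  Q=hood(p)
  for y in (-65,0,50):
    e=Q[(Q[:,1]>y)&(Q[:,1]<y+10)]; print(y,len(e),np.median(e[:,2]))
E
```

```text
clock: 49.55
eef_pos: [0.4778, 0.119, 0.1008]
tool_rot: [0.78, 0.626, 0.0, 0.001]
ft_force: [-9.8, -3.9, 25.7]
grip_width: 0.0002
grasp_force: 13.1
clock: 50.68
eef_pos: [0.2791, 0.0424, 0.2029]
tool_rot: [0.78, 0.626, 0.001, 0.001]
ft_force: [0.2, 0.5, 0.1]
grip_width: -0.0
grasp_force: 0.0
tcp in case [-258.1569 -155.6935] 202.92030435571203 F [0.1913 0.4905 0.1267] q [ 0.1507 -0.1879 -0.5131  1.2431 -0.      1.9388]
-65 397 101.54645169544473
0 340 101.30756135265298
50 305 100.37037954475903
-65 563 103.71096337085339
0 523 103.50619268921588
50 519 103.54228578451941
```

View pics/end.png

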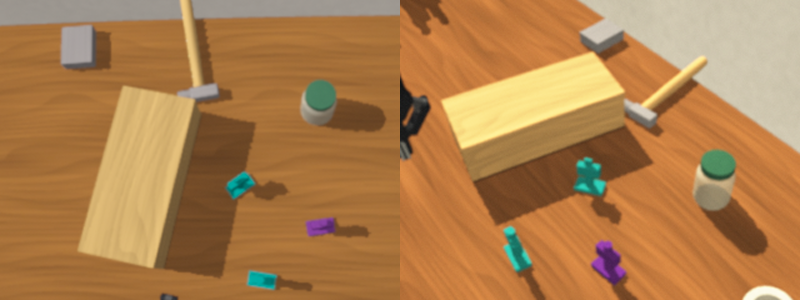

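The picture shows the hood fully shut, with its top level at about 101 mm. All the look-alikes and bystanders are where they were, and no real stake is left out.

```bash
python3 -c "
from workcell import workorder
print(workorder.job_done())"
```

```text
the job is handed in; nothing more can be done
None
```

All three stakes that were out on the bench are locked crosswise in the slot, the hood is fully shut, nothing else was moved, and the job is handed in.

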